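# Pump up the vacuum clamp

## Robot

A 7-joint arm with a two-finger parallel gripper is mounted at the origin on the work surface. World frame = base frame: x ahead of the robot, y to its left, z up, the work surface at z = 0. Lengths are in m, angles in rad, forces in N, time in s.
With the tool pointing down it reaches from about 0.35 to 0.9 m from the base axis. Payload 8.1 kg.
Tool frame: the origin (TCP) lies midway between the tips of the shut fingers; the grasp point (between the pads) lies 19 mm behind it (arm.hold_point_z is the distance from the TCP to the grasp point, in m); z points along the fingers, y is the direction in which the jaws open and shut (so a half turn about z gives the same grasp; the last joint's range is limited). The gripper opens to 92 mm and grips with 3 to 60 N. Pads are 19 mm wide; open, the fingers measure 130 mm over their backs; the gripper's body (75 mm by 190 mm) begins 47 mm behind the grasp point.
Start: joints at [-1.308, 0.434, 0.025, 1.573, -0.012, 1.134, -0.075], TCP at [0.224, 0.584, 0.227] pointing down, gripper open.
Joint ranges: [-2.62, 2.62], [-0.44, 2.09], [-1.27, 1.32], [0.08, 2.57], [-1.32, 4.46], [0.12, 2], [-2.74, 2.74]. Speed limits (rad/s): [2.22, 2.22, 3.01, 3.01, 3.14, 3.14, 3.14].

## Interface

Orientations are given as a rotation vector (axis times angle).
In Python, from cell import arm gives the robot as it stands.
- The arm moves only by the shell command python3 -m pendant 'ROWS' [FORCE]. ROWS is JSON, a list of rows, each a list of 3 entries, a list of its own where there are three numbers: the shift along the tool's x, y, z in m, then the turn, a rotation vector about the tool's x, y, z in degrees, then the finger opening in m, from 0 to 0.0918. A call has 1 to 10 rows; each row shifts and turns the commanded pose from where the row before left it, along the tool's axes as they then stand; what a row does not reach is not made up. A row lasts 1/8 s, in which the tool goes at most 62.5 mm and 10.7 degrees, less where a joint would pass 70% of its speed; a pose out of reach is approached as far as the arm can. A call with a gripper value outside its range is refused whole. The fingers move at their own pace and stop on an object; FORCE is the grip in N (left out, the last holds). Time passes only in rows, so rows that do not move let the fingers close. It gives the time, the measured TCP pose, the force and the opening at its end, in the units of the state.
- arm.observe(): the state, without advancing time (a new reading comes with each control period).
- arm.get_image(name): name is "scene" or "top" or "wrist"; returns (picture, depth): 400x640x3 uint8, red, green, blue; 400x640 float32, m along the optical axis (not along the pixel's ray), 0 where there is no reading.
- arm.camera_params(name): a dict with "fovy" (degrees; the focal length in pixels is half the picture's height over the tangent of half this angle, whatever the lens; pixels are square), "cx", "cy" (the principal point, pixels), "rvec" (rotation vector, rad) and "tvec" (3), from world to camera coordinates, as OpenCV has them; the wrist camera has in their place "mount" (4x4, takes a point from camera to tool coordinates, whose origin is the TCP and whose axes are the flange's). Camera axes: x right, y down, z forward; pixel columns grow to the right and rows downward; lengths in m; the calibration is good to about 2 mm. A picture is of the moment at which its call begins: read the wrist's pose just before it. camera_params takes no time and is no camera call.
- arm.sign_off(): hands the job in, once; it reports no verdict.
Trained networks look in the newest picture that a camera, given by its name, has taken for a name from the list of things; names that differ only in an ending like _2 or _b are one class to them, and where a whole thing is asked for, a point or a joint stands for the part that bears it (a point fixed in the world has none). Each returns a list of dicts, best first, with "conf" (0 to 1); they miss things now and then, are a little off and sometimes report something else, mostly with a low value. They report only what shows in the picture. A call takes as long as a camera call.
- arm.look_for(camera, label): "rect" ([centre column, centre row, width, height] in pixels, round what is visible of it).
- arm.masks_of(camera, label): "pixels" (400x640 bool, what is visible of it) and "rect" ([centre column, centre row, width, height] in pixels, round what is visible of it).
The state is a dict: "clock": time; "joints": joint angles; "dq": joint speeds; "joint_efforts": joint torques, N m; "position": TCP position; "ee_rot": TCP orientation; "force": force on the tool from outside, world axes, zero at the start; "ft_torque": the same for the moment, N m; "width": opening from 0.0 (shut) to 1.0 (fully open).
Only numpy, scipy, OpenCV 4.12 (cv2) and the standard library are available. Lean on these libraries where they do the work, as an engineer would, in place of code of your own. Each camera call takes 0.05 s, during which the arm holds its last target.

## Task

Push the vent lever of the vacuum clamp round to its far stop to shut the vent, and only then pump the black plunger with full strokes, letting it spring back up each time, until the indicator pin stands fully out; leave the plunger up and the lever shut. Push with the fingertips only: do not touch the pin, do not shift the board on the clamp and do not disturb the other things lying about.

Things in the scene. Friction and masses are not known exactly. Their poses are not given: they have to be found in the camera images.
- clamp_base: The fixed vacuum clamp: aluminium base plate 280 (x) by 340 (y) by 16 mm. Origin: centre of its underside on the table; at yaw 0 x points away from the robot, y left. In this frame, in mm: plunger axis at (-70, 100), pin at (-50, 0), lever pivot at (-45, -85), suction pad with the board over x 20 to 130. It lies differently in every run.
- vent_lever (a joint): Valve handle swinging level about an upright pivot. 0 rad = vent open, the handle points along the base's -x; grows anticlockwise seen from above to the stop at 1.5 = shut, along the base's -y. Starts between 0 and 0.4, stays where left; about 1.5 N at its end moves it. Push it on the side that faces the pin. Shut means 1.35 or more.
- lever_pivot (a point): On the vent lever's upright pivot axis, 70 mm above the table, at mid-height of the handle. The brass valve body under the lever is 34 mm across and 58 mm high.
- lever_end (a point): The free end of the vent lever's handle, 80 mm from the pivot, at the centre of its section, 70 mm above the table. The outer 48 mm of the handle have a rubber sleeve 17 mm wide and 16 mm high (62 to 78 mm above the table); beneath it is free air down to the base plate at 16 mm.
- plunger (a joint): The pump's plunger: 0 = up, 0.030 m = pressed fully down to its stop. A spring returns it by itself: it needs about 6 N to start and about 16 N at the bottom.
- plunger_top (a point): Centre of the flat top of the plunger's round black cap (62 mm across, 14 mm thick), 119 mm above the table when up; it moves straight down by 30 mm. The grey pump barrel under it is 46 mm across and reaches 75 mm above the table.
- gauge_pin (a joint): Indicator pin: how far it stands out, in m: 0 = fully in, 0.040 = fully out. Starts between 0 and 0.020. Each full stroke of the plunger (down at least 25 mm, then up again to within 5 mm of its top) lifts it to the next step (0.008, 0.016, 0.024, 0.032, 0.040), where it stays. So 3 to 5 full strokes are needed; further strokes do nothing.
- pin_top (a point): Centre of the flat head of the indicator pin (steel, head 18 mm across, stem 11 mm); 68 mm above the table when fully in, 108 mm when fully out. The grey turret under it is 34 mm across and 62 mm high.
- board: The workpiece: a loose pine board 120 (x) by 240 (y) by 18 mm lying on the suction pad, its underside (origin at its centre) 28 mm above the table.
- screw_jar: Loose glass jar, 36 mm across, 50 mm high, standing on the base plate between lever and plunger, near the plate's edge towards the robot. Origin: centre of its underside.
- wax_tin: Loose flat tin, 42 mm across, 18 mm high, on the base plate beside the plunger. Origin: centre of its underside.
- glue_bottle: Loose bottle, 56 mm across, 150 mm high, on the table beside the clamp. Origin: centre of its underside.
- tape_measure: Loose tape measure, 70 by 35 by 66 mm high, on the table beside the clamp. Origin: centre of its underside.
- battery: Loose drill battery, 110 by 75 by 54 mm high, on the table beside the clamp. Origin: centre of its underside.
- screwdriver: Loose screwdriver lying on the table to the right of the clamp, towards the robot, about 200 mm long. Origin: at its middle, on the underside.
- offcut: Loose wood offcut, 90 by 45 by 38 mm high, on the table beside the clamp. Origin: centre of its underside.

How it is judged:
On the way, in this order (a step that is already met when the one before it is completed fails the run):
1. the vent lever is pushed round to its far stop (shut) (value of joint vent_lever above 1.35 rad), for 0.1 s.
2. the plunger is pumped until the indicator pin is fully out (value of joint gauge_pin above 0.0375 m), for 0.1 s.
At the end, for the whole second after the job is handed in: The pin stands at least 37.5 mm out (fully out is 40), the plunger is back up within 3 mm, the vent lever is at 1.35 rad or more (stop at 1.5), and the board lies within 10 mm of where it was (value of joint vent_lever above 1.35 rad and value of joint gauge_pin above 0.0375 m and value of joint plunger below 0.003 m and distance of board from where it was at the start of the episode below 0.01 m); the robot touches nothing.
It fails at once if the plunger is pumped (more than 8 mm down) while the vent is still open (value of joint plunger above 0.008 m and value of joint vent_lever below 1.3 rad).
It fails at once if the robot touches the indicator pin (contact force between any of the fingers, the arm and gauge_pin above 0.5 N).
It fails at once if the board on the clamp is shifted by more than 10 mm or lifted (distance of board from where it was at the start of the episode above 0.01 m).
It fails at once if another thing lying about is moved by more than 20 mm, lifted or tipped over (distance of any of screw_jar, wax_tin, glue_bottle, tape_measure, battery, screwdriver, offcut from where it was at the start of the episode above 0.02 m or angle between any of screw_jar, wax_tin, glue_bottle, tape_measure, battery, offcut's own z axis and vertical above 0.5 rad).
It also fails if it takes over 51 s, if anything falls off the work surface, if the arm or the gripper's body presses on something with over 40 N, if the wrist force passes 120 N, or if a joint passes its speed limit or range.

## Working session

There is one attempt and no reset: what is moved stays moved. The work goes in short steps, Python scripts to look and compute and a shell command to move; the robot and the scene stay as the last step left them, time stands still between calls to the robot, and variables do not carry over. Pictures are saved under pics/ and viewed, and the job is handed in when it is done.

```bash
ls; mkdir -p pics; cat > h.py <<'E'
import numpy as np, cv2
from scipy.spatial.transform import Rotation as R
from cell import arm
def cam(name,s=None):
    p=arm.camera_params(name); f=200/np.tan(np.radians(p["fovy"])/2)
    if "mount" in p:
        s=s or arm.observe(); T=np.eye(4);T[:3,:3]=R.from_rotvec(s["ee_rot"]).as_matrix();T[:3,3]=s["position"]
        M=T@np.array(p["mount"])
    else:
        W=np.eye(4);W[:3,:3]=R.from_rotvec(p["rvec"]).as_matrix();W[:3,3]=p["tvec"];M=np.linalg.inv(W)
    return f,p["cx"],p["cy"],M
def cloud(name):
    c=cam(name); im,d=arm.get_image(name)
    f,cx,cy,M=c; v,u=np.mgrid[0:400,0:640]
    P=np.stack([(u-cx)/f*d,(v-cy)/f*d,d],-1)@M[:3,:3].T+M[:3,3]
    P[d==0]=np.nan
    return im,d,P
E
python3 - <<'E'
from h import *
for n in["scene","top"]:
    im,d,P=cloud(n); cv2.imwrite(f"pics/{n}1.png",im[:,:,::-1]); print(cam(n)); np.save(n+".npy",P)
    for l in ["clamp_base","vent_lever","lever_end","plunger","gauge_pin","board","screw_jar","wax_tin","glue_bottle","tape_measure","battery","screwdriver","offcut"]:
        r=arm.masks_of(n,l)
        if r:
            m=r[0]["pixels"]; q=P[m]; print(n,l,round(r[0]["conf"],2),np.round(r[0]["rect"]),np.nanmedian(q,0).round(3),np.nanpercentile(q[:,2],95).round(3))
print(arm.observe())
E
```

```text
pics
(np.float64(368.577973485379), 324.2159934928676, 199.58987014160954, array([[-0.60900999,  0.60396665, -0.51413142,  1.05381   ],
       [ 0.79311645,  0.45672496, -0.40294988,  0.41420511],
       [-0.00855163, -0.65316659, -0.75716595,  0.87461564],
       [ 0.        ,  0.        ,  0.        ,  1.        ]]))
scene clamp_base 0.83 [292. 229. 136. 108.] [ 0.576 -0.023  0.017] 0.115
scene vent_lever 0.59 [269. 190.  11.  27.] [ 0.576 -0.16   0.072] 0.08
scene lever_end 0.48 [272. 189.  11.  28.] [ 0.572 -0.164  0.071] 0.08
scene plunger 0.41 [272. 189.   8.  26.] [ 0.572 -0.164  0.073] 0.08
scene board 0.89 [278. 246. 101.  50.] [ 0.692 -0.023  0.046] 0.049
scene screw_jar 0.69 [314. 194.  14.  22.] [ 0.497 -0.061  0.056] 0.068
scene wax_tin 0.7 [350. 206.  14.  15.] [0.457 0.043 0.033] 0.037
scene glue_bottle 0.89 [499. 263.  41.  43.] [0.421 0.458 0.084] 0.149
scene tape_measure 0.7 [292. 148.   4.  37.] [ 0.318 -0.305  0.023] 0.028
scene battery 0.71 [202. 167.  38.  30.] [ 0.614 -0.428  0.039] 0.056
scene screwdriver 0.66 [292. 139.   7.  20.] [ 0.311 -0.31   0.023] 0.028
[... 1232 characters left out ...]
1
{'clock': 1.4, 'joints': array([-1.30758717,  0.43450073,  0.02498254,  1.57320171, -0.01161687,
        1.13398415, -0.07511925]), 'dq': array([-1.55151794e-04,  6.13574617e-04, -6.63372113e-04, -3.53044429e-04,
        7.81360120e-04, -1.41993319e-04, -7.73330499e-05]), 'joint_efforts': array([ 3.81340578e-05, -6.67664552e+01,  9.83815379e-01, -3.14798069e+01,
       -6.07679039e-02,  3.27460386e-02,  2.13851797e-05]), 'position': array([0.22358164, 0.58365879, 0.22674052]), 'ee_rot': array([-5.71559712e-01, -3.08915717e+00, -8.15069820e-05]), 'force': array([-0.53203284, -0.2805096 , -0.37021143]), 'ft_torque': array([ 0.03262913, -0.01668049,  0.04218534]), 'width': 0.9986910918652313}
```

View pictures.

```bash
python3 - <<'E'
import cv2
a=cv2.imread("pics/top1.png")[120:300,230:500]; cv2.imwrite("pics/top1c.png",cv2.resize(a,None,fx=2.9,fy=2.9,interpolation=cv2.INTER_CUBIC))
E
```

```text
(no output)
```

View pics/top1.png

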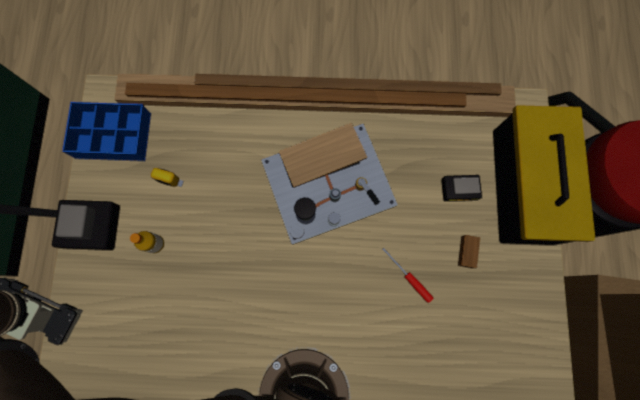

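View pics/top1c.png

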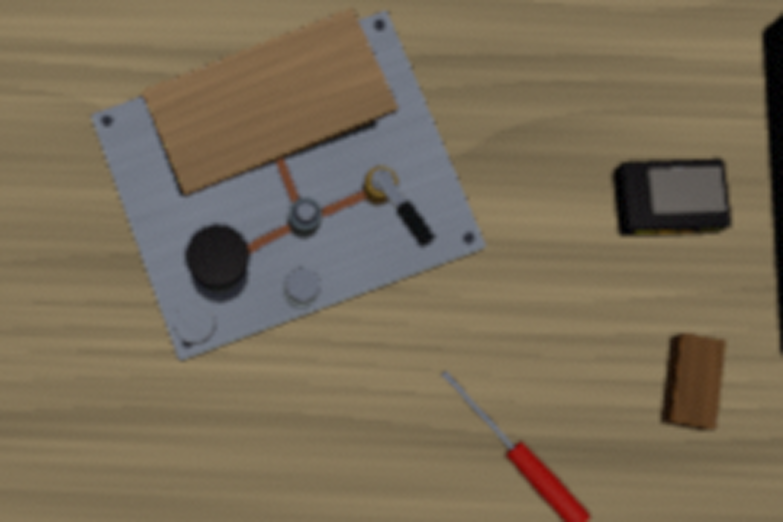

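View pics/scene1.png

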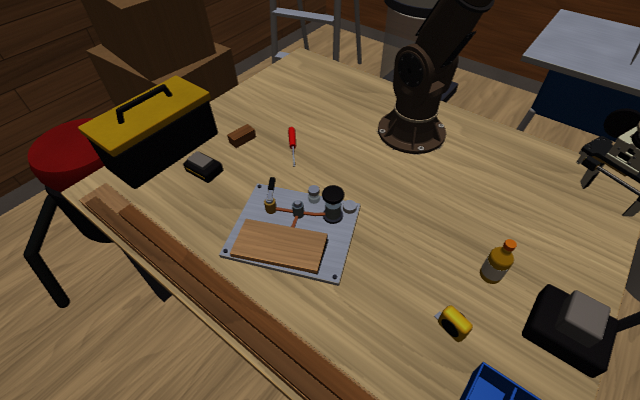

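The top view shows the clamp turned about +20°. The plunger cap is at pixel (307,209), the pin at (335,195), the lever from (361,184) to (377,203), the jar at (334,219) and the tin at (298,232). Next I'll fit the base pose.

```bash
python3 - <<'E'
import numpy as np,cv2
for n in["top","scene"]:
    P=np.load(n+".npy").reshape(-1,3)
    w=(P[:,0]>.3)&(P[:,0]<.85)&(abs(P[:,1]+.05)<.3)
    plate=P[w&(P[:,2]>.009)&(P[:,2]<.125)]
    # restrict to largest cluster via raster
    g=np.zeros((600,600),np.uint8); ij=((plate[:,:2]-[.3,-.35])*1000).astype(int); g[np.clip(ij[:,0],0,599),np.clip(ij[:,1],0,599)]=255
    g2=cv2.morphologyEx(g,cv2.MORPH_CLOSE,np.ones((9,9)))
    k,l,s,c=cv2.connectedComponentsWithStats(g2); b=1+np.argmax(s[1:,4])
    lab=l[np.clip(ij[:,0],0,599),np.clip(ij[:,1],0,599)]; pl=plate[lab==b]
    pp=pl[abs(pl[:,2]-.016)<.006]
    r=cv2.minAreaRect(pp[:,:2].astype(np.float32)); print(n,len(pp),r)
    cap=P[w&(P[:,2]>.112)&(P[:,2]<.126)]; print("cap",cap.mean(0),np.ptp(cap,0),cap[:,:2].min(0)/2+cap[:,:2].max(0)/2,len(cap), cv2.minEnclosingCircle(cap[:,:2].astype(np.float32)))
    np.save(n+"_pl.npy",pl)
    z=pl[(pl[:,2]>.04)&(pl[:,2]<.055)]; print("board",cv2.minAreaRect(z[z[:,0]>.6][:,:2].astype(np.float32)))
E
```

```text
top 5578 ((0.6093961596488953, -0.05108852684497833), (0.2799210846424103, 0.34016674757003784), 22.377819061279297)
cap [0.50569322 0.01511485 0.11831597] [0.0592881  0.06097896 0.01193768] [0.50529644 0.01504938] 385 ((0.5061537623405457, 0.015250288881361485), 0.030921896919608116)
board ((0.6622515320777893, -0.04269516468048096), (0.17716912925243378, 0.24067513644695282), 24.673372268676758)
scene 4548 ((0.608230710029602, -0.050036683678627014), (0.2841062545776367, 0.3398703634738922), 22.305755615234375)
cap [0.50881072 0.01798875 0.11850234] [0.05974925 0.06092139 0.00969233] [0.50751669 0.01658612] 317 ((0.5062424540519714, 0.01695777103304863), 0.03169937804341316)
board ((0.6601031422615051, -0.04184533655643463), (0.18143147230148315, 0.24029336869716644), 24.2755069732666)
```

```bash
cat >> h.py <<'E'
B0=np.array([.609,-.0507]); YAW=np.radians(22.35)
RB=np.array([[np.cos(YAW),-np.sin(YAW)],[np.sin(YAW),np.cos(YAW)]])
def b2w(p): return B0+RB@np.array(p)
def w2b(p): return (np.asarray(p)[...,:2]-B0)@RB
def delta(target,s=None):
    "shift in tool axes to reach world xyz target"
    s=s or arm.observe(); return R.from_rotvec(s["ee_rot"]).as_matrix().T@(np.array(target)-s["position"])
def st():
    s=arm.observe(); Rm=R.from_rotvec(s["ee_rot"]).as_matrix()
    print("t",s["clock"],"tcp base mm",(w2b(s["position"])*1e3).round(1),"z",s["position"][2].round(4),"toolx deg in base",(np.degrees(np.arctan2(Rm[1,0],Rm[0,0]))-22.35).round(2),"toolz",Rm[:,2].round(3),"F",s["force"].round(1),"w",s["width"],"q",s["joints"].round(2))
def lever(P):
    P=P.reshape(-1,3); P=P[np.isfinite(P).all(1)]
    b=w2b(P)-[-.045,-.085]; r=np.hypot(*b.T); m=(r>.035)&(r<.085)&(P[:,2]>.055)&(P[:,2]<.09)&(b[:,0]<.02)
    a=np.arctan2(-b[m,1],-b[m,0]); return np.median(a).round(3),a.std().round(3),m.sum(),r[m].max()
E
python3 - <<'E'
from h import *
for n in["top","scene"]:
    P=np.load(n+".npy"); print(n,lever(P))
    pl=np.load(n+"_pl.npy"); b=w2b(pl)*1e3
    for nm,c,rad in (("pin",(-50,0),12),("jar",(-107,25),30),("tin",(-125,130),25),("brass",(-45,-85),20)):
        m=(np.hypot(*(b-np.array(c)).T)<rad)&(pl[:,2]>.025); print(nm,m.sum(),np.median(b[m],0).round(1),np.nanpercentile(pl[m,2],[50,95]).round(3))
st()
print(b2w([-.115,-.05]))
E
```

```text
top (np.float64(0.133), np.float64(0.799), np.int64(144), np.float64(0.08487447388689194))
pin 55 [-51.4   0.6] [0.07  0.075]
jar 134 [-118.8   30.3] [0.064 0.069]
tin 97 [-116.2  137.4] [0.033 0.038]
brass 131 [-49.  -81.6] [0.059 0.071]
scene (np.float64(0.097), np.float64(0.836), np.int64(104), np.float64(0.08466930606666268))
pin 49 [-47.7   1.5] [0.07  0.073]
jar 172 [-108.    32.4] [0.059 0.068]
tin 66 [-115.7  137.5] [0.034 0.036]
brass 177 [-37.4 -80.8] [0.057 0.072]
t 1.4 tcp base mm [-115.2  733.3] z 0.2267 toolx deg in base 136.69 toolz [ 0.  0. -1.] F [-0.5 -0.3 -0.4] w 0.9986910918652313 q [-1.31  0.43  0.02  1.57 -0.01  1.13 -0.08]
[ 0.52165217 -0.1406742 ]
```

```bash
sed -i 's/(b\[:,0\]<.02)/(b[:,0]<.02)\&(b[:,1]<.035)/' h.py; python3 - <<'E'
from h import *
for n in["top","scene"]: print(n,lever(np.load(n+".npy")))
piv=np.array([-45,-85])
def tgt(a,gap=0,r=62):
    d=-np.array([np.cos(a),np.sin(a)]); n=np.array([-np.sin(a),np.cos(a)])
    return piv+r*d+n*(8.5+19*abs(np.sin(a))+9.5*abs(np.cos(a))+gap)
print("start",tgt(.29,20))
for a in (.29,.5,.7,.9,1.1,1.3,1.4,1.5,1.55):print(a,tgt(a).round(1))
print("shift now->start (tool)",delta([*b2w(tgt(.29,20)/1e3),.2]).round(4))
E
```

```text
top (np.float64(0.203), np.float64(0.096), np.int64(99), np.float64(0.07947839512757075))
scene (np.float64(0.166), np.float64(0.104), np.int64(68), np.float64(0.07794326300007146))
start [-116.71747722  -61.48966252]
0.29 [-111.   -80.7]
0.5 [-111.8  -92. ]
0.7 [-110.5 -103.5]
0.9 [-106.5 -115.4]
1.1 [ -99.6 -126.8]
1.3 [ -89.9 -136.9]
1.4 [ -84.  -141.2]
1.5 [ -77.4 -144.9]
1.55 [ -74.  -146.4]
shift now->start (tool) [-0.5441 -0.5793  0.0267]
```

```bash
python3 -m pendant '[[[-0.04,-0.04,0],[0,0,0],0],[[-0.04,-0.04,0],[0,0,0],0],[[-0.04,-0.04,0],[0,0,0],0],[[-0.04,-0.04,0],[0,0,0],0],[[-0.04,-0.04,0],[0,0,0],0],[[-0.04,-0.04,0],[0,0,0],0],[[-0.04,-0.04,0],[0,0,0],0],[[-0.04,-0.04,0],[0,0,0],0],[[-0.04,-0.04,0],[0,0,0],0],[[-0.04,-0.04,0],[0,0,0],0]]'; python3 -c "
from h import *
st(); print(delta([*b2w([-.116,-.048]),.2]).round(4))"
```

```text
clock: 2.65
position: [0.4546, 0.0654, 0.2271]
ee_rot: [0.571, 3.088, 0.001]
force: [0.4, 0.8, -0.2]
width: 0.011
t 2.65 tcp base mm [-98.6 166.1] z 0.2271 toolx deg in base 136.7 toolz [ 0.001  0.001 -1.   ] F [ 0.4  0.8 -0.2] w 0.01067143897440794 q [-0.55  0.16  0.33  1.98 -0.06  1.01  1.02]
[-0.1341 -0.1677  0.0271]
```

```bash
python3 -m pendant '[[[-0.035,-0.042,0],[0,0,0],0],[[-0.035,-0.042,0],[0,0,0],0],[[-0.035,-0.042,0],[0,0,0],0],[[-0.029,-0.042,0],[0,0,0],0],[[0,0,0],[0,0,9.34],0],[[0,0,0],[0,0,9.34],0],[[0,0,0],[0,0,9.34],0],[[0,0,0],[0,0,9.34],0],[[0,0,0],[0,0,9.34],0],[[0,0,0],[0,0,0],0]]'; python3 -c "
from h import *
im,d,P=cloud('wrist'); cv2.imwrite('pics/w1.png',im[:,:,::-1]); print(lever(P))
st(); print(delta([*b2w([-.116,-.048]),.056]).round(4))"
```

```text
clock: 3.9
position: [0.5191, -0.1376, 0.2267]
ee_rot: [1.747, 2.611, -0.0]
force: [-0.5, -0.0, -0.6]
width: 0.005
(np.float64(0.137), np.float64(0.093), np.int64(620), np.float64(0.07826545021950336))
t 3.95 tcp base mm [-116.2  -46.2] z 0.2268 toolx deg in base 90.21 toolz [ 0. -0. -1.] F [ 0.2 -0.  -0.1] w 0.0032453087654304657 q [-0.32  0.32  0.64  1.83 -0.22  1.06  0.79]
[-0.0018  0.0002  0.1708]
```

View pics/w1.png

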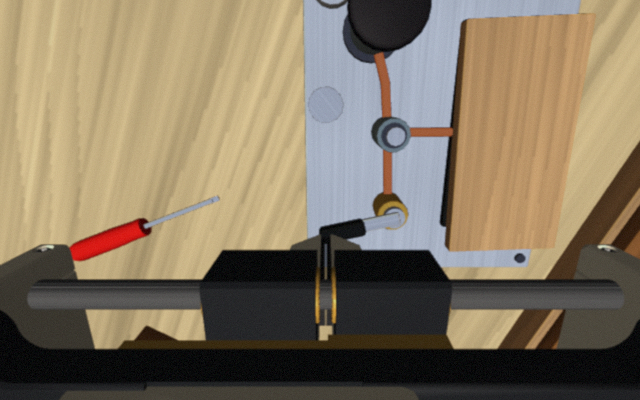

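```bash
python3 -m pendant '[[[0,0,0.05],[0,0,0],0],[[0,0,0.05],[0,0,0],0],[[0,0,0.04],[0,0,0],0],[[0,0,0.029],[0,0,0],0],[[0,0,0],[0,0,0],0]]'; python3 -c "
from h import *
st(); print(delta([*b2w([-.1105,-.0785]),.058]).round(4))
im,d,P=cloud('wrist'); cv2.imwrite('pics/w2.png',im[:,:,::-1])
im,d,P=cloud('scene'); cv2.imwrite('pics/s2.png',cv2.resize(im[100:300,180:450,::-1],None,fx=2.8,fy=2.8))"
```

```text
clock: 4.58
position: [0.5176, -0.1375, 0.0561]
ee_rot: [-1.744, -2.609, 0.002]
force: [-0.4, 0.0, 0.4]
width: 0.004
t 4.575 tcp base mm [-117.6  -45.5] z 0.0561 toolx deg in base 90.14 toolz [-0.004  0.001 -1.   ] F [-0.4  0.   0.4] w 0.003725152480444136 q [-0.21  0.54  0.51  2.   -0.4   0.7   0.95]
[-0.033   0.007  -0.0019]
```

View pics/s2.png

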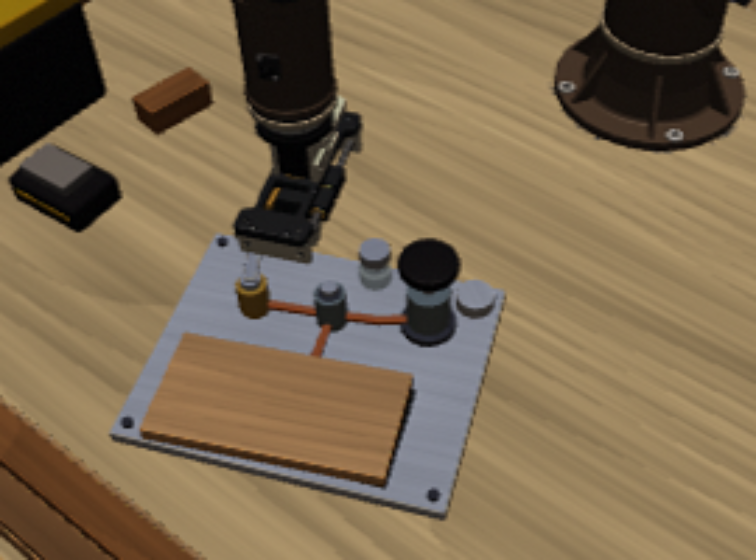

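View pics/w2.png

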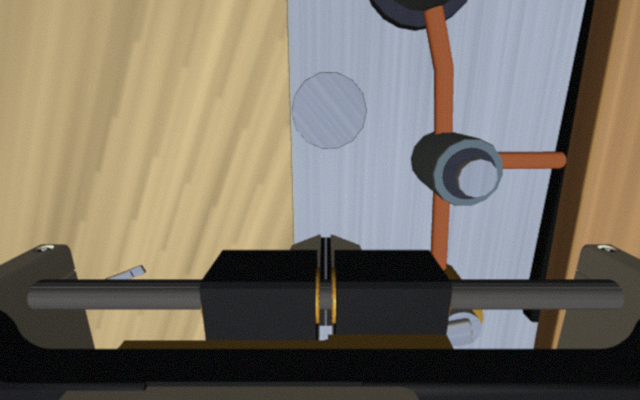

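```bash
python3 -m pendant '[[[-0.015,0.0035,0],[0,0,0],0],[[-0.015,0.0035,0],[0,0,0],0],[[-0.008,0,0],[0,0,0],0],[[-0.009,-0.001,0],[0,0,0],0],[[-0.006,0.001,0],[0,0,0],0],[[-0.006,0.001,0],[0,0,0],0],[[-0.006,0.002,0],[0,0,0],0],[[-0.006,0.002,0],[0,0,0],0],[[-0.006,0.003,0],[0,0,0],0],[[-0.006,0.004,0],[0,0,0],0]]'; python3 -c "
from h import *
st()
im,d,P=cloud('scene'); print(lever(P)); cv2.imwrite('pics/s3.png',cv2.resize(im[100:300,180:450,::-1],None,fx=2.8,fy=2.8))"
```

```text
clock: 5.92
position: [0.5684, -0.2078, 0.0577]
ee_rot: [1.749, 2.609, -0.0]
force: [-1.3, 1.6, -0.2]
width: 0.004
t 5.925 tcp base mm [ -97.2 -129.8] z 0.0577 toolx deg in base 89.98 toolz [-0. -0. -1.] F [-1.3  1.6 -0.2] w 0.003960236340809081 q [-0.08  0.63  0.5   1.83 -0.41  0.79  1.03]
(np.float64(0.618), np.float64(0.172), np.int64(42), np.float64(0.07365945581214133))
```

View pics/s3.png

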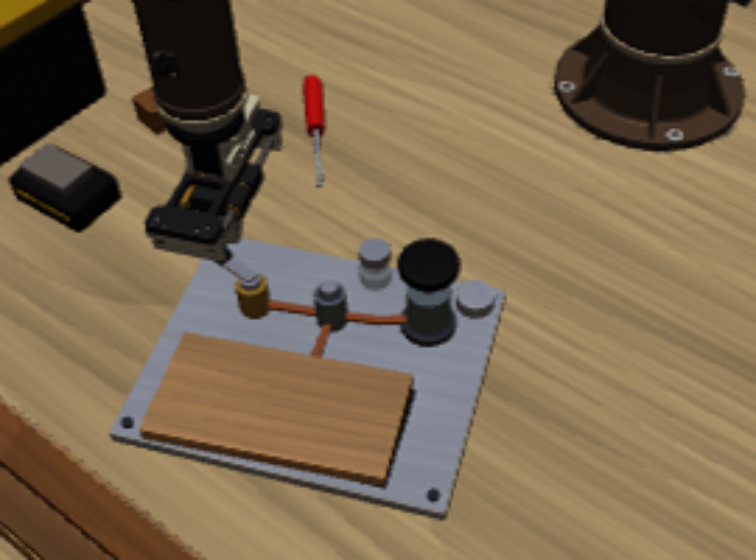

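```bash
python3 -m pendant '[[[-0.005,0.005,0],[0,0,0],0],[[-0.004,0.006,0],[0,0,0],0],[[-0.003,0.006,0],[0,0,0],0],[[-0.002,0.006,0],[0,0,0],0],[[0,0.004,0],[0,0,0],0],[[0,0,0],[0,0,0],0]]'; python3 -c "
from h import *
st()
im,d,P=cloud('scene'); cv2.imwrite('pics/s4.png',cv2.resize(im[150:250,220:355,::-1],None,fx=5.6,fy=5.6))"
```

```text
clock: 6.72
position: [0.595, -0.2115, 0.0576]
ee_rot: [-1.749, -2.604, 0.005]
force: [-14.5, -0.9, 8.5]
width: 0.006
t 6.725 tcp base mm [ -74.1 -143.4] z 0.0576 toolx deg in base 89.86 toolz [-0.006 -0.    -1.   ] F [-14.5  -0.9   8.5] w 0.005880748578904141 q [-0.07  0.67  0.51  1.75 -0.41  0.84  1.01]
```

View pics/s4.png

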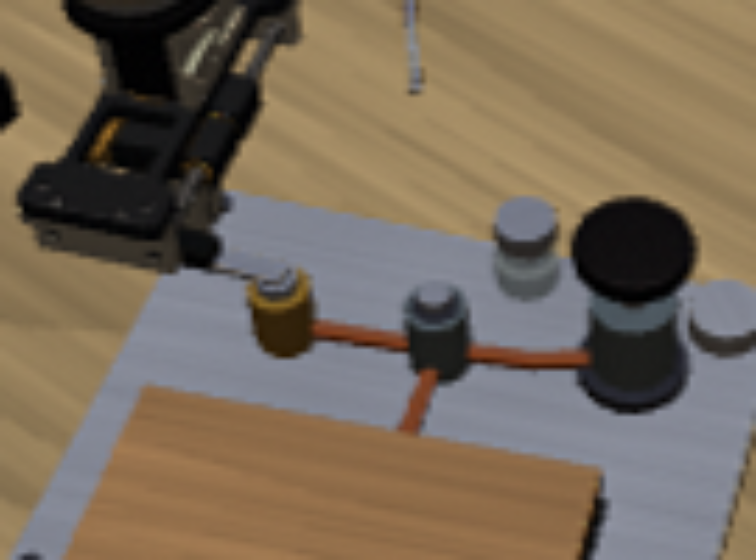

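```bash
python3 -m pendant '[[[0,-0.01,0],[0,0,0],0],[[0,-0.025,0],[0,0,0],0],[[0,0,-0.05],[0,0,0],0],[[0,0,-0.05],[0,0,0],0],[[0.03,0,-0.03],[0,0,0],0],[[0.05,0.01,0],[0,0,0],0],[[0.05,0.01,0],[0,0,0],0],[[0.05,0.01,0],[0,0,0],0],[[0.05,0.005,0],[0,0,0],0],[[0,0,0],[0,0,0],0]]'; python3 -c "
from h import *
st(); print(delta([*b2w([-.07,.1]),.125]).round(4))
im,d,P=cloud('scene'); print(lever(P)); cv2.imwrite('pics/s5.png',cv2.resize(im[100:300,180:450,::-1],None,fx=2.8,fy=2.8))
im,d,P=cloud('top'); print(lever(P))"
```

```text
clock: 8.02
position: [0.5107, 0.0074, 0.1878]
ee_rot: [-1.739, -2.615, -0.003]
force: [0.6, -0.3, 0.1]
width: 0.007
t 8.025 tcp base mm [-68.8  91.1] z 0.1878 toolx deg in base 90.4 toolz [ 0.     0.002 -1.   ] F [ 0.6 -0.3  0.1] w 0.007078057799850805 q [-0.57  0.31  0.58  1.94 -0.21  0.95  0.51]
[ 0.0088 -0.0012  0.0628]
(np.float64(1.578), np.float64(0.094), np.int64(90), np.float64(0.07766172566285982))
(np.float64(1.492), np.float64(0.099), np.int64(93), np.float64(0.08046395704054128))
```

View pics/s5.png

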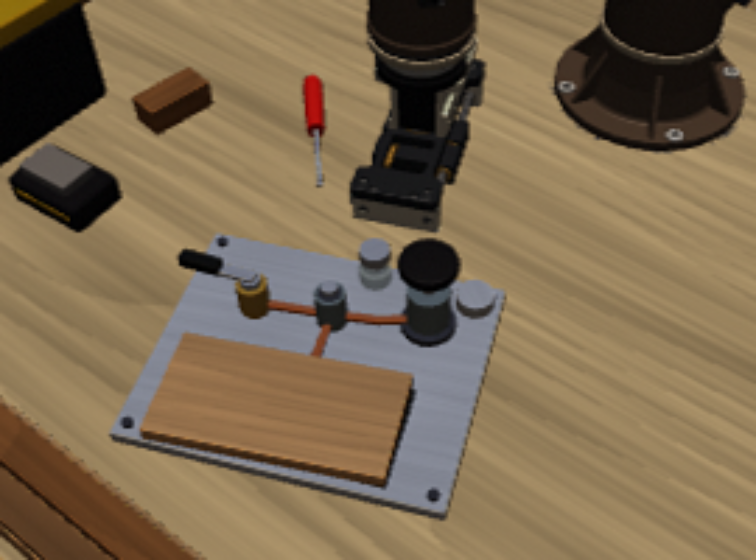

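```bash
python3 -m pendant '[[[0.009,-0.001,0.03],[0,0,0],0],[[0,0,0.03],[0,0,0],0],[[0,0,0.01],[0,0,0],0],[[0,0,0.01],[0,0,0],0],[[0,0,0.01],[0,0,0],0],[[0,0,0.007],[0,0,0],0],[[0,0,0.002],[0,0,0],0],[[0,0,0],[0,0,0],0]]'; python3 -c "
from h import *
st()"
```

```text
clock: 9.12
position: [0.5061, 0.009, 0.0896]
ee_rot: [-1.752, -2.607, 0.001]
force: [-7.0, -0.9, 12.8]
width: 0.007
t 9.125 tcp base mm [-72.4  94.4] z 0.0896 toolx deg in base 89.85 toolz [-0.001  0.    -1.   ] F [-7.  -0.9 12.8] w 0.007495962877414218 q [-0.51  0.45  0.52  2.05 -0.32  0.73  0.6 ]
```

```bash
python3 -m pendant '[[[0.003,0,-0.02],[0,0,0],0],[[0.003,0.001,-0.025],[0,0,0],0],[[0,0,0],[0,0,0],0],[[0,0,0],[0,0,0],0]]'; python3 -c "
from h import *
st()
im,d,P=cloud('scene'); cv2.imwrite('pics/s6.png',cv2.resize(im[150:250,220:355,::-1],None,fx=5.6,fy=5.6))"
```

```text
clock: 9.62
position: [0.5056, 0.016, 0.1338]
ee_rot: [1.75, 2.609, 0.001]
force: [0.5, 0.3, -0.3]
width: 0.005
t 9.625 tcp base mm [-70.3 101. ] z 0.1338 toolx deg in base 89.94 toolz [ 0.001  0.    -1.   ] F [ 0.5  0.3 -0.3] w 0.005199635576872067 q [-0.56  0.38  0.56  2.01 -0.27  0.83  0.54]
```

View pics/s6.png

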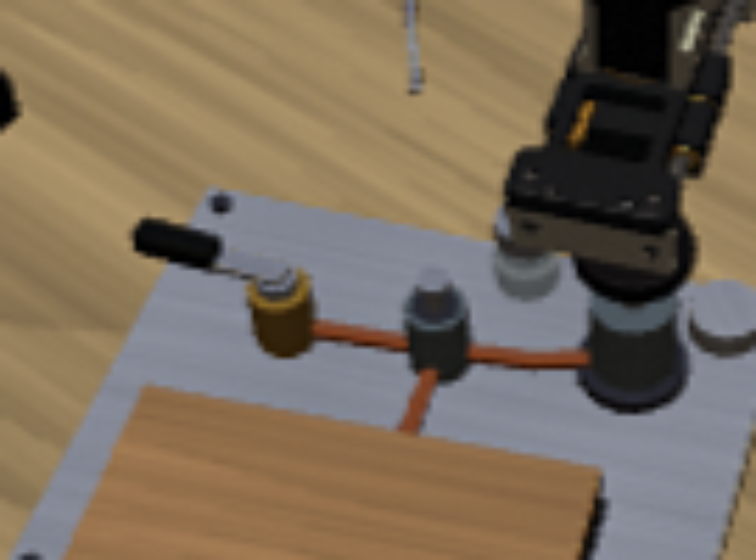

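The stroke counted: the pin head at about (433,280) in the crop now stands higher, and the lever is still shut. I'll keep pumping.

```bash
python3 -m pendant '[[[0,0,0.015],[0,0,0],0],[[0,0,0.015],[0,0,0],0],[[0,0,0.01],[0,0,0],0],[[0,0,0.006],[0,0,0],0],[[0,0,0],[0,0,0],0]]'; python3 -c "
from h import *
st()"
python3 -m pendant '[[[0,0,-0.02],[0,0,0],0],[[0,0,-0.025],[0,0,0],0],[[0,0,0],[0,0,0],0],[[0,0,0],[0,0,0],0]]'; python3 -c "
from h import *
st()"
```

```text
clock: 10.3
position: [0.5061, 0.0164, 0.089]
ee_rot: [1.75, 2.609, 0.003]
force: [-9.1, 1.1, 40.4]
width: 0.004
t 10.3 tcp base mm [-69.7 101.2] z 0.089 toolx deg in base 89.94 toolz [ 0.001  0.002 -1.   ] F [-9.1  1.1 40.4] w 0.00401580549968277 q [-0.52  0.45  0.52  2.05 -0.33  0.73  0.59]
clock: 10.8
position: [0.5045, 0.0166, 0.1313]
ee_rot: [-1.748, -2.609, 0.002]
force: [-0.4, 0.1, -0.1]
width: 0.01
t 10.8 tcp base mm [-71. 102.] z 0.1313 toolx deg in base 90.0 toolz [-0.002 -0.    -1.   ] F [-0.4  0.1 -0.1] w 0.010422144802408134 q [-0.56  0.38  0.56  2.01 -0.27  0.82  0.54]
```

```bash
python3 -m pendant '[[[0,0,0.015],[0,0,0],0],[[0,0,0.015],[0,0,0],0],[[0,0,0.009],[0,0,0],0],[[0,0,0.003],[0,0,0],0],[[0,0,0],[0,0,0],0]]'
python3 -m pendant '[[[0,0,-0.02],[0,0,0],0],[[0,0,-0.022],[0,0,0],0],[[0,0,0],[0,0,0],0],[[0,0,0],[0,0,0],0]]'
python3 -m pendant '[[[0,0,0.015],[0,0,0],0],[[0,0,0.015],[0,0,0],0],[[0,0,0.009],[0,0,0],0],[[0,0,0.003],[0,0,0],0],[[0,0,0],[0,0,0],0]]'
python3 -m pendant '[[[0,0,-0.02],[0,0,0],0],[[0,0,-0.022],[0,0,0],0],[[0,0,0],[0,0,0],0],[[0,0,0],[0,0,0],0]]'
 python3 -c "
from h import *
st()
im,d,P=cloud('scene'); cv2.imwrite('pics/s7.png',cv2.resize(im[150:250,220:355,::-1],None,fx=5.6,fy=5.6))"
```

```text
clock: 11.42
position: [0.5055, 0.0166, 0.0898]
ee_rot: [-1.749, -2.609, -0.0]
force: [-0.7, 0.3, 12.7]
width: 0.004
clock: 11.92
position: [0.5045, 0.0166, 0.1312]
ee_rot: [-1.748, -2.609, 0.002]
force: [0.1, -0.1, -0.6]
width: 0.006
clock: 12.55
position: [0.5055, 0.0166, 0.0899]
ee_rot: [-1.749, -2.609, -0.0]
force: [-2.1, 0.9, 12.7]
width: 0.005
clock: 13.05
position: [0.5045, 0.0167, 0.1313]
ee_rot: [-1.748, -2.609, 0.002]
force: [0.3, -0.6, 0.1]
width: 0.008
t 13.05 tcp base mm [-71. 102.] z 0.1313 toolx deg in base 90.0 toolz [-0.002 -0.    -1.   ] F [ 0.3 -0.6  0.1] w 0.008086993052104306 q [-0.57  0.38  0.56  2.01 -0.27  0.82  0.54]
```

View pics/s7.png

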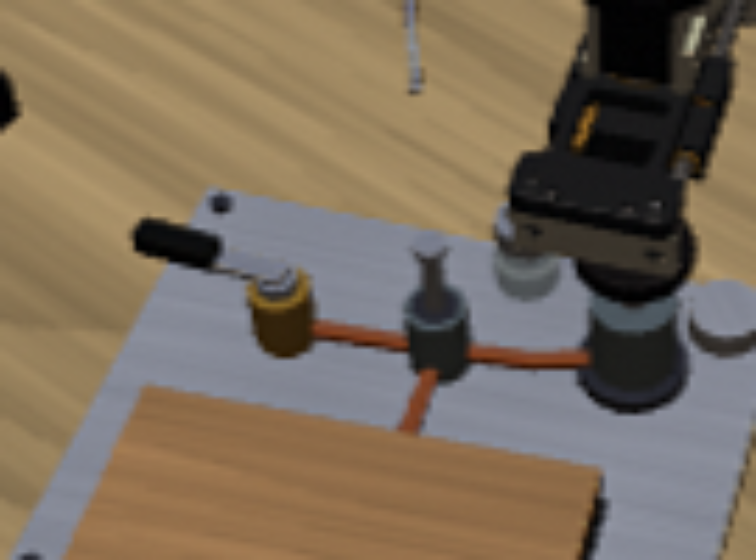

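The pin is now nearly out, with its head at (430,247). I'll do two more strokes, since extras are harmless, then clear and measure.

```bash
python3 -m pendant '[[[0,0,0.015],[0,0,0],0],[[0,0,0.015],[0,0,0],0],[[0,0,0.009],[0,0,0],0],[[0,0,0.003],[0,0,0],0],[[0,0,0],[0,0,0],0]]'
python3 -m pendant '[[[0,0,-0.02],[0,0,0],0],[[0,0,-0.022],[0,0,0],0],[[0,0,0],[0,0,0],0],[[0,0,0],[0,0,0],0]]'
python3 -m pendant '[[[0,0,0.015],[0,0,0],0],[[0,0,0.015],[0,0,0],0],[[0,0,0.009],[0,0,0],0],[[0,0,0.003],[0,0,0],0],[[0,0,0],[0,0,0],0]]'
python3 -m pendant '[[[0,0,-0.02],[0,0,0],0],[[0,0,-0.022],[0,0,0],0],[[0,0,-0.05],[0,0,0],0],[[0,0,-0.05],[0,0,0],0],[[0.03,-0.05,0],[0,0,0],0],[[0.03,-0.05,0],[0,0,0],0],[[0.03,-0.03,0],[0,0,0],0],[[0,0,0],[0,0,0],0]]'
 python3 -c "
from h import *
st()
for n in ('scene','top'):
    im,d,P=cloud(n); print(n,lever(P)); cv2.imwrite('pics/%s8.png'%n,cv2.resize(im[100:300,180:450,::-1],None,fx=2.8,fy=2.8))
    Q=P.reshape(-1,3); Q=Q[np.isfinite(Q).all(1)]; b=w2b(Q)
    for c,r in (((-.05,0),.02),((-.07,.1),.035)):
        m=(np.hypot(*(b-np.array(c)).T)<r)&(Q[:,2]<.15); print(np.sort(Q[m,2])[-12:].round(3))
    O=np.load(n+'.npy')
    w=(O[...,0]>.3)&(O[...,0]<.85)&(abs(O[...,1]+.05)<.3)
    bd=lambda A:(lambda q,qb:np.median(q[(abs(q[:,2]-.046)<.004)&(qb[:,0]>.02)],0))(A[np.isfinite(A).all(1)],w2b(A[np.isfinite(A).all(1)]))
    print('board',bd(O[w]),bd(P[(P[...,0]>.3)&(P[...,0]<.85)&(abs(P[...,1]+.05)<.3)]))
"
```

```text
clock: 13.72
position: [0.5057, 0.0166, 0.0901]
ee_rot: [1.749, 2.609, 0.001]
force: [-2.3, 0.5, 13.1]
width: 0.004
clock: 14.22
position: [0.5046, 0.0167, 0.1314]
ee_rot: [-1.748, -2.609, 0.002]
force: [-0.0, 0.3, -0.7]
width: 0.001
clock: 14.85
position: [0.5056, 0.0166, 0.0899]
ee_rot: [-1.749, -2.61, -0.0]
force: [-1.5, 0.6, 12.9]
width: 0.005
clock: 15.85
position: [0.3478, 0.0514, 0.2314]
ee_rot: [-1.742, -2.611, 0.001]
force: [0.8, -0.2, -0.4]
width: 0.005
t 15.85 tcp base mm [-202.7  193.8] z 0.2314 toolx deg in base 90.21 toolz [-0.003  0.001 -1.   ] F [ 0.8 -0.2 -0.4] w 0.004577441506982296 q [-0.86 -0.07  0.54  2.19  0.04  1.02  0.05]
scene (np.float64(1.582), np.float64(0.092), np.int64(91), np.float64(0.07860561058708655))
[0.111 0.111 0.111 0.111 0.111 0.112 0.112 0.112 0.112 0.113 0.113 0.113]
[0.122 0.122 0.122 0.122 0.122 0.122 0.122 0.122 0.122 0.123 0.123 0.123]
board [ 0.68941122 -0.02578594  0.04616821] [ 0.68953372 -0.02581359  0.04618695]
top (np.float64(1.489), np.float64(0.097), np.int64(93), np.float64(0.08037410099031127))
[0.111 0.111 0.112 0.112 0.112 0.112 0.112 0.112 0.112 0.113 0.113 0.114]
[0.123 0.123 0.123 0.123 0.123 0.123 0.123 0.123 0.123 0.124 0.124 0.125]
board [ 0.6870579  -0.03094291  0.04565859] [ 0.68681915 -0.0304366   0.04571922]
```

View pics/scene8.png

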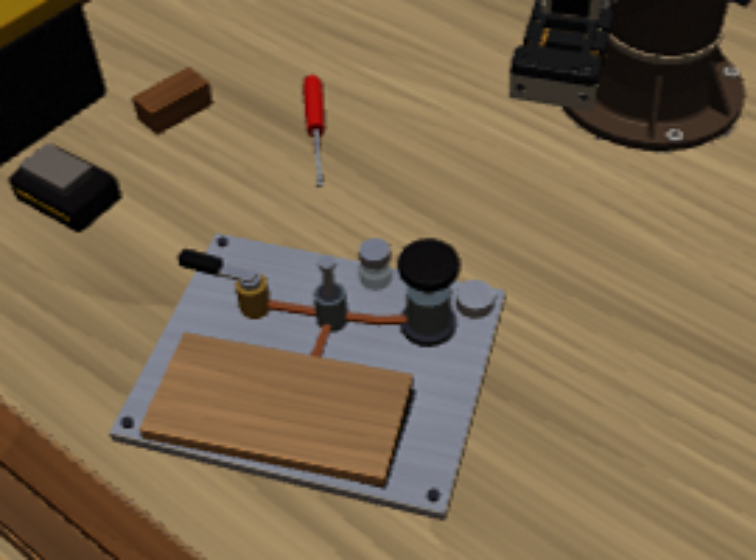

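View pics/top8.png

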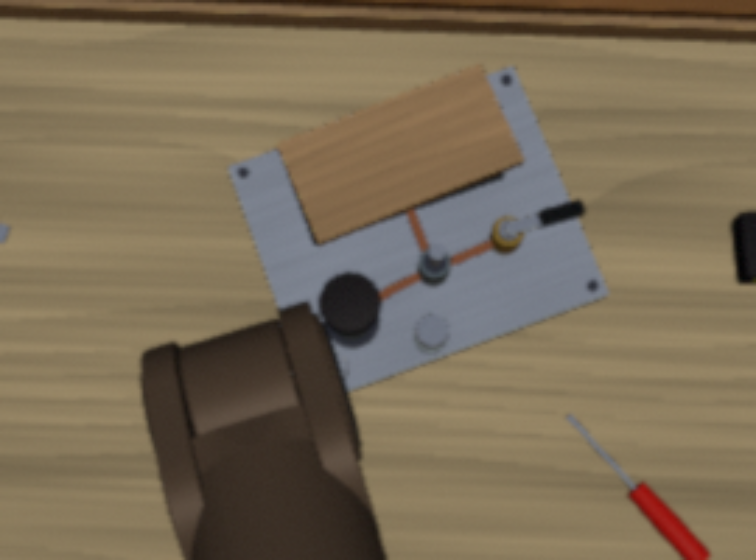

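The pin reads about 0.112 m and the cap about 0.123 m. Both sit about 4 mm above their nominal 0.108 and 0.119, so the pin is fully out and the plunger is up. The lever is shut and the board hasn't moved.

```bash
python3 -c "
from h import *
print(arm.sign_off())"
```

```text
the job is handed in; nothing more can be done
None
```

The vent is shut, the indicator pin stands fully out, and the job is handed in; no verdict was reported. I pushed the lever to its far stop with the closed fingertips, where the force rose to about 15 N. I then pumped the plunger six full strokes, letting it spring back each time, and moved the arm clear at about 16 s of the 51 s.

My last checks, all from the camera depth:

- **Lever:** it reads 1.49 rad from the top camera and 1.58 rad from the scene camera. They differ by about 0.1 rad, and 1.58 is past the 1.5 stop, but both are above 1.35.
- **Pin and plunger:** the pin's top reads about 112 mm and the plunger cap about 123 mm. Both are 4 mm above their nominal heights of 108 and 119 mm. I took that as depth bias, so the pin is fully out and the plunger is up.
- **Board:** it measured within about 0.6 mm of where it started.
- **Other things:** those in view looked undisturbed. I did not measure them again after the job, and the glue bottle and tape measure were outside my final pictures.
- **Forces:** the wrist force peaked at about 42 N in the readings I took, when the second stroke hit the plunger's stop. I then shortened the strokes.

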